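Lock a skate wheel on its stand with a hairpin clip

TASK

Lower the grey wheel over the upright pin of the wheel stand so it lies flat on the plate. Then slide the straight leg of the hairpin clip through the cross hole of the pin above the wheel until the sprung leg has snapped round the shank and the clip is fully home, and let go. Work by feel and never force it, and leave the glass dish and the skate tool where they are.

Things in the scene. Friction and masses are not known exactly. Their poses are not given: they have to be found in the camera images.
- wheel: grey urethane wheel with a straight bore, outer diameter 66 mm, bore 30 mm, 32 mm tall, about 130 g, lying flat with its bore upright. Origin: centre of its underside; z up along the bore.
- stand: wheel stand: grey steel plate, 130 mm (its x) by 120 mm (its y), 14 mm thick, fixed to the bench, with an upright steel pin of 12 mm diameter clamped in a short slot near the middle; the pin's cone-shaped top is 68 mm above the bench. Origin: centre of the plate's underside, z up. The pin's cross hole runs along the stand's x.
- plate_top (a point): middle of the plate's top, 14 mm above the bench, and of the slot, which runs along the stand's y. The pin is clamped anywhere from 8 mm on one side to 8 mm on the other of this middle, differently each time; NO pose gives its place: find it by feel (say, the clip's straight leg sideways against the shank) or see it. Along x it is exactly in the middle. The pin does not give.
- hole_mid (a point): where the centre of the pin's cross hole would be if the pin stood in the middle of its slot: 53 mm above the bench, 7 mm above the top of a wheel lying on the plate. The real hole is up to 8 mm from here along the stand's y. It is 6.4 mm wide and high, straight along the stand's x, with sharp-edged mouths. Axes as the stand.
- clip: hairpin clip of 4.8 mm steel wire with a black plastic grip, about 60 g, flat on the bench. Grip: block 24 mm (x) by 12 mm (y) by 26 mm high; pinch it from above across its 12 mm. Origin: centre of the grip's underside, z up. x points along the legs, away from the grip. Straight leg: along x at y = 0, axis 2.4 mm above the underside. Sprung leg: beside it on the +y side, in the same plane.
- leg_tip (a point): round tip of the clip's straight leg, 92.4 mm ahead of the clip's origin (clip x) and 2.4 mm above the clip's underside. It enters the hole first, from either end of the hole. Nothing lies on the -y side of the straight leg.
- throat (a point): wire axis of the sprung leg at its throat: clip x = 48.5 mm, y = 4.2 mm; beyond it the leg flares to y = 13 mm at x = 70 mm. The flare touches the shank when the shank's centre is at clip x = 60 mm; the push needed grows to 5 to 11 N at x = 50 to 47 mm, then the clip snaps in, pulling the hand on by 2 to 4 N, up to the firm stop at home.
- clip_home (a point): where the shank's centre lies when the clip is home: clip x = 42 mm, y = 0, 2.4 mm above the underside. There the shank bears on the end of a stiff neck wire (y = 4.4 mm, up to x = 35 mm), a firm stop, and the bulge of the sprung leg hugs it.
- leg (a joint): how far the clip's sprung leg is bent open, rad: 0 when free, about 0.1 as the throat passes the shank, 0.01 to 0.03 when the clip is home, let go and hugging the shank.
- dish: glass dish with axle washers, 90 mm across, 22 mm high, bystander. Origin: centre of its underside.
- skate_tool: chrome T-shaped skate tool, 92 mm by 75 mm, 20 mm high at most, bystander. Origin: centre of its handle's underside.

How it is judged (in metres and radians):
On the way, in this order (a step that is already met when the one before it is completed fails the run):
1. the wheel lies flat on the plate, pin through its bore, let go (horizontal distance between wheel and stand below 0.019 m and height (world z) of wheel between 0.011 and 0.017 m and angle between wheel's own z axis and vertical below 0.08 rad and contact force between the fingers and wheel below 0.2 N), for 0.2 s.
2. with the straight leg in the cross hole, the sprung leg is spread open by the shank (x of hole_mid in the frame of clip between 0.04 and 0.066 m and y of hole_mid in the frame of clip between -0.011 and 0.011 m and z of hole_mid in the frame of clip between -0.001 and 0.005 m and angle between the x axis of clip and the x axis of stand, either way round below 0.25 rad and value of joint leg above 0.03 rad), for 0.02 s.
At the end, for the whole second after the job is handed in: Wheel flat on the plate (within 3 mm of height), pin through its bore; clip's straight leg through the hole above it and home: shank within about 2.5 mm of its home place along the clip, sprung leg closed on it (0.008 to 0.07 rad), both at rest and let go (horizontal distance between wheel and stand below 0.019 m and height (world z) of wheel between 0.011 and 0.017 m and angle between wheel's own z axis and vertical below 0.08 rad and x of hole_mid in the frame of clip between 0.038 and 0.0445 m and y of hole_mid in the frame of clip between -0.011 and 0.011 m and z of hole_mid in the frame of clip between -0.002 and 0.006 m and angle between the x axis of clip and the x axis of stand, either way round below 0.3 rad and value of joint leg between 0.008 and 0.07 rad and linear speed of each of clip, wheel below 0.02 m/s); the robot touches nothing.
It fails at once if the clip is forced against the stand or its pin with more than 20 N (contact force between clip and stand above 20 N).
It fails at once if the wheel is pressed or dropped on the stand or its pin with more than 30 N (contact force between wheel and stand above 30 N).
It fails at once if the glass dish is moved more than 15 mm (distance of dish from where it was at the start of the episode above 0.015 m).
It fails at once if the skate tool is moved more than 15 mm (distance of skate_tool from where it was at the start of the episode above 0.015 m).
It also fails if it takes over 72 s, if anything falls off the work surface, if the arm or the gripper's body presses on something with over 40 N, if the wrist force passes 120 N, or if a joint passes its speed limit or range.

ROBOT

A 6-joint arm with a two-finger parallel gripper is mounted at the origin on the work surface. World frame = base frame: x ahead of the robot, y to its left, z up, the work surface at z = 0. Lengths are in mm, angles in degrees, forces in N, time in s.
With the tool pointing down it reaches from about 300 to 850 mm from the base axis. Payload 4.2 kg.
Tool frame: the origin (TCP) lies midway between the tips of the shut fingers; the grasp point (between the pads) lies 19 mm behind it; z points along the fingers, y is the line along which they close (so a half turn about z gives the same grasp; the last joint's range is limited). The gripper opens to 91 mm and grips with 3 to 60 N. Pads are 32 mm wide; open, the fingers measure 118 mm over their backs; the gripper's body (76 mm by 178 mm) begins 60 mm behind the grasp point.
Start: joints at [-77.177, 18.312, 89.639, -0, 72.044, -1.146], TCP at [138.803, -558.012, 213.976] pointing down, gripper open.
Joint ranges: [-177.97, 177.97], [-48.28, 115.42], [12.27, 149.76], [-77.06, 257.06], [2.81, 150.46], [-146.56, 146.56]. Speed limits (degrees/s): [147.25, 147.25, 180, 180, 180, 180].

INTERFACE

Orientations are given as [roll, pitch, yaw] about the fixed x, y, z axes, in that order (R = Rz(yaw) Ry(pitch) Rx(roll)).
In Python, from workcell import env, vision, ticket gives the robot as it stands (env), with the cameras (vision) and the job (ticket).
- The arm moves only by the shell command python3 drive.py 'ROWS' [OPENING] [FORCE]. ROWS is one flat JSON list of numbers that holds 1 to 8 rows one after another, with no inner brackets; each row has 6 numbers: dx, dy, dz in mm, then a rotation vector rx, ry, rz in degrees; each row shifts and turns the commanded pose from where the row before left it, along the tool's axes as they then stand; what a row does not reach is not made up. A row lasts 1/10 s, in which the tool goes at most 50 mm and 8.59 degrees, less where a joint would pass 70% of its speed; a pose out of reach is approached as far as the arm can. OPENING is the finger opening in mm, set as the command begins (- or left out keeps the last). The fingers move at their own pace and stop on an object; FORCE is the grip in N (left out, the last holds). Time passes only in rows, so rows that do not move let the fingers close. It prints the time, the measured TCP pose, the force, the opening and the grip force at its end. Input that does not fit is refused with a message, and nothing moves.
- env.state(): the state, without advancing time (a new reading comes with each control period).
- vision.grab_frame(name): name is "scene" or "top" or "wrist"; returns the picture (384x512x3 uint8, blue, green, red); there is no depth.
- vision.camera_model(name): a dict with "fx", "fy", "cx", "cy" (pixels), "D" ([k1, k2, p1, p2, k3] as OpenCV has them; the pictures are not rectified), "T" (4x4, takes a point from camera to world coordinates). Camera axes: x right, y up, looking along -z (the intrinsics and any distortion apply to the point x, -y, -z); pixel columns grow to the right and rows downward; lengths in mm; the calibration is good to about 2 mm. A picture is of the moment at which its call begins: read the wrist's pose just before it. camera_model takes no time and is no camera call; for the wrist camera it gives the pose at the moment of the call.
- ticket.job_done(): hands the job in; it is judged then, once.
The state is a dict: "time_s": time; "qpos": joint angles; "qvel": joint speeds; "effort": joint torques, N m; "ee_pos": TCP position; "ee_rot": TCP orientation; "force": force on the tool from outside, world axes, zero at the start; "torque": the same for the moment, N m; "gripper_width": finger opening in mm; "gripper_force": force on a finger pad.
Only numpy, scipy, OpenCV 4.12 (cv2) and the standard library are available. Lean on these libraries where they do the work, as an engineer would, in place of code of your own. Each camera call takes 0.05 s, during which the arm holds its last target. There are 200 camera calls.

## Working session

There is one attempt and no reset: what is moved stays moved. The work goes in short steps, Python scripts to look and compute and a shell command to move; the robot and the scene stay as the last step left them, time stands still between calls to the robot, and variables do not carry over. Pictures are saved under pics/ and viewed, at most 10 in all, crops included, and the job is handed in when it is done.

```bash
ls; mkdir -p pics
cat > h.py <<'E'
import numpy as np, cv2
from workcell import env, vision, ticket
def ray(m,uv):
    K=np.array([[m['fx'],0,m['cx']],[0,m['fy'],m['cy']],[0,0,1.]])
    p=cv2.undistortPoints(np.array(uv,float).reshape(-1,1,2),K,np.array(m['D'],float)).reshape(-1,2)
    T=np.array(m['T']); d=np.c_[p[:,0],-p[:,1],-np.ones(len(p))]@T[:3,:3].T
    return T[:3,3],d
def onz(m,uv,z):
    o,d=ray(m,uv); z=np.asarray(z,float)
    return o+d*((z-o[2])/d[:,2])[:,None]
def proj(m,P):
    K=np.array([[m['fx'],0,m['cx']],[0,m['fy'],m['cy']],[0,0,1.]])
    T=np.array(m['T']); c=(np.atleast_2d(P)-T[:3,3])@T[:3,:3]
    return cv2.projectPoints(c*[1,-1,-1],np.zeros(3),np.zeros(3),K,np.array(m['D'],float))[0].reshape(-1,2)
E
python3 - <<'E'
from h import *
for n in ('top','scene'):
    f=vision.grab_frame(n); cv2.imwrite(f'pics/{n}0.png',f); m=vision.camera_model(n); print(n,np.round(m['T'],2).tolist(),m['fx'])
s=env.state(); print(s['time_s'],s['ee_pos'],s['ee_rot'],s['force'],s['gripper_width'])
E
```

```text
drive.py
pics
workcell.py
top [[-0.02, 0.99, -0.14, 486.77], [-1.0, -0.02, 0.01, -5.61], [0.0, 0.14, 0.99, 930.08], [0.0, 0.0, 0.0, 1.0]] 413.45974592217965
scene [[0.48, -0.65, 0.59, 1120.28], [0.88, 0.36, -0.31, -276.36], [-0.01, 0.67, 0.74, 737.04], [0.0, 0.0, 0.0, 1.0]] 484.6125956095236
0.1 [ 138.69319028 -557.54835442  213.18296694] [-1.79906957e+02 -1.04109428e-03  1.39672026e+01] [-0.04269639 -0.65565778  0.1962179 ] 91.59282396035691
```

```bash
python3 -c "
import cv2
for n in('top','scene'):
    f=cv2.imread(f'pics/{n}0.png'); cv2.imwrite(f'pics/{n}0b.png',cv2.resize(f,(800,600),interpolation=cv2.INTER_CUBIC))"
```

```text
(no output)
```

View pics/top0b.png

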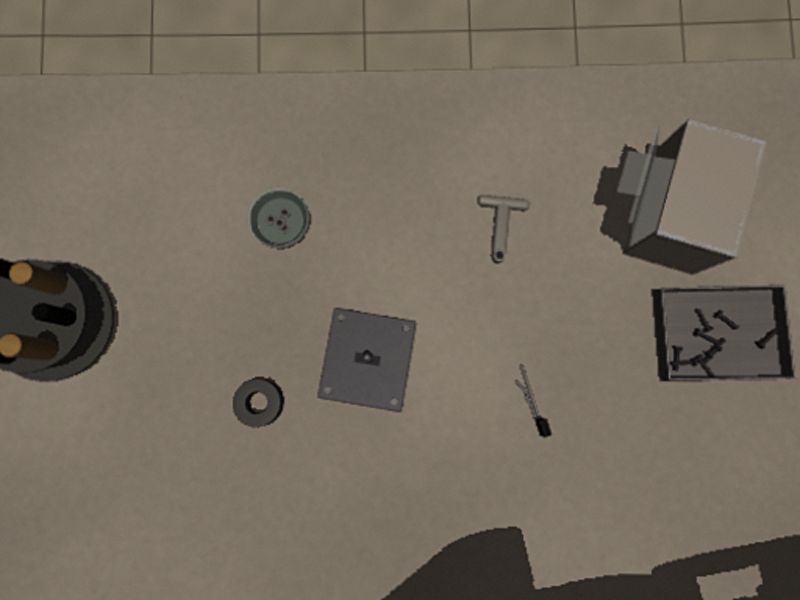

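View pics/scene0b.png

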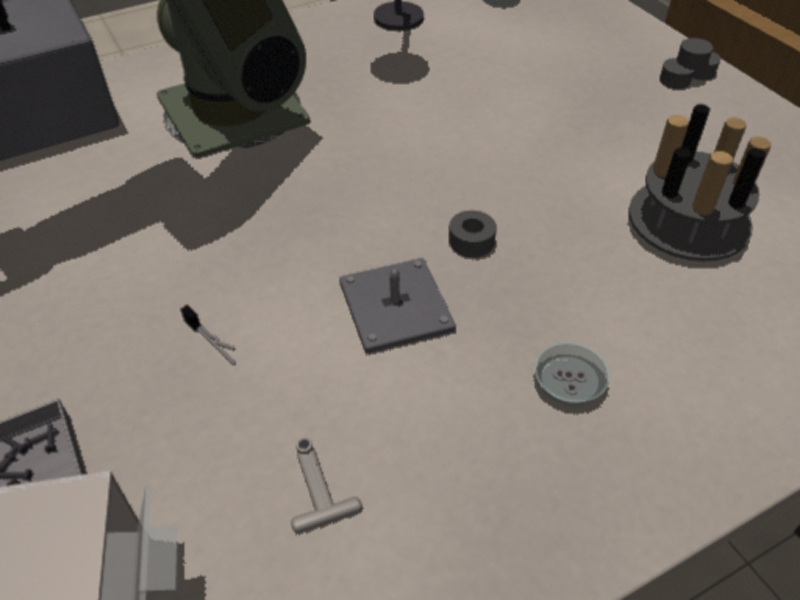

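The top view shows the plate with corners at about (335,308), (416,322), (401,411), (318,397), the wheel at (258,402), the clip grip at (544,428) and the leg tip at (521,366). In the scene view the pin is at (395,285). Image up is world +x and image right is world −y.

```bash
python3 - <<'E'
from h import *
m=vision.camera_model('top'); k=0.64
f=cv2.imread('pics/top0.png'); g=cv2.cvtColor(f,cv2.COLOR_BGR2GRAY); hsv=cv2.cvtColor(f,cv2.COLOR_BGR2HSV)
def blobs(mask,box):
    M=np.zeros_like(mask); x0,y0,x1,y1=[int(v*k) for v in box]; M[y0:y1,x0:x1]=mask[y0:y1,x0:x1]
    c=cv2.findContours(M,cv2.RETR_CCOMP,cv2.CHAIN_APPROX_NONE); return sorted(c[0],key=cv2.contourArea)[::-1]
print([f[int(y*k),int(x*k)].tolist() for x,y in((300,350),(350,380),(240,400),(258,402),(545,428),(367,357))])
warm=((f[:,:,2].astype(int)-f[:,:,0])<8).astype(np.uint8)*255
c=blobs(warm,(305,295,430,425))[0]; r=cv2.minAreaRect(c); b=cv2.boxPoints(r); B=onz(m,b,14)
print('plate px',r,'world',B.round(1).tolist(),B.mean(0).round(1))
e=[B[(i+1)%4]-B[i] for i in range(4)]; print([(round(np.linalg.norm(v),1),round(np.degrees(np.arctan2(v[1],v[0])),1)) for v in e])
for c in blobs(warm,(222,365,295,440))[:2]:
    el=cv2.fitEllipse(c); print('wheel',el,onz(m,[el[0]],32).round(1),onz(m,[el[0]],16).round(1),cv2.contourArea(c))
dark=(g<45).astype(np.uint8)*255
for c in blobs(dark,(525,405,565,450))[:1]:
    M=cv2.moments(c);p=(M['m10']/M['m00'],M['m01']/M['m00']);print('grip',p,cv2.minAreaRect(c),onz(m,[p],26).round(1),onz(m,[p],13).round(1))
print('tip',onz(m,[(521*k,366*k)],2.4).round(1), 'pin',onz(m,[(367*k,353*k)],66).round(1))
E
cat >> h.py <<'E'
def need(x,y,z,yaw):
    from scipy.spatial.transform import Rotation as R
    s=env.state(); r=R.from_euler('xyz',s['ee_rot'],degrees=True); t=R.from_euler('xyz',[180,0,yaw],degrees=True)
    print('t',round(s['time_s'],2),'pos',s['ee_pos'].round(1),'rot',s['ee_rot'].round(2))
    d=np.array([x,y,z])-s['ee_pos']
    print('rotvec first',(r.inv()*t).as_rotvec(degrees=True).round(2),'then move',t.inv().apply(d).round(1),'(move if before turning',r.inv().apply(d).round(1),')')
E
python3 drive.py '[0, 0, 0, 0, 0, 8, 0, 0, 0, 0, 0, 8, 0, 0, 0, 0, 0, 8.4]'; python3 -c "
from h import *
need(480,180,180,-10.4)"
```

```text
time_s: 0.4
ee_pos: [138.7, -557.7, 213.5]
ee_rot: [-179.9, 0.0, -10.8]
force: [0.1, 0.1, -0.1]
gripper_width: 91.3
gripper_force: 0.0
t 0.4 pos [ 138.7 -557.7  213.5] rot [-1.7995e+02  2.0000e-02 -1.0770e+01]
rotvec first [-0.05  0.02 -0.37] then move [ 202.5 -787.2   33.5] (move if before turning [ 197.4 -788.4   34.1] )
```

```bash
python3 drive.py '[10, -40, 0, 0, 0, 0, 10, -40, 0, 0, 0, 0, 10, -40, 0, 0, 0, 0, 10, -40, 0, 0, 0, 0, 10, -40, 0, 0, 0, 0, 10, -40, 0, 0, 0, 0, 10, -40, 0, 0, 0, 0, 10, -40, 0, 0, 0, 0]' >/dev/null
python3 drive.py '[10, -40, 0, 0, 0, 0, 10, -40, 0, 0, 0, 0, 10, -40, 0, 0, 0, 0, 10, -40, 0, 0, 0, 0, 10, -40, 0, 0, 0, 0, 10, -40, 0, 0, 0, 0, 10, -40, 0, 0, 0, 0, 10, -40, 0, 0, 0, 0]'
python3 -c "
from h import *
need(480,180,180,-10.4)"
```

```text
time_s: 2.0
ee_pos: [412.2, 44.2, 213.8]
ee_rot: [180.0, 0.0, -10.4]
force: [-0.0, -0.6, -0.1]
gripper_width: 91.1
gripper_force: 0.0
t 2.0 pos [412.2  44.2 213.8] rot [ 1.7998e+02  1.0000e-02 -1.0400e+01]
rotvec first [0.02 0.01 0.  ] then move [  42.2 -145.8   33.8] (move if before turning [  42.2 -145.8   33.7] )
```

```bash
python3 -c "
from h import *
m=vision.camera_model('wrist');print(np.round(m['T'],2).tolist(),m['fx'])
cv2.imwrite('pics/w1.png',vision.grab_frame('wrist'))"
python3 drive.py '[10, -37, 0, 0, 0, 0, 10, -37, 0, 0, 0, 0, 11, -37, 0, 0, 0, 0, 11, -35, 0, 0, 0, 0, 0, 0, 0, 0, 0, 0, 0, 0, 0, 0, 0, 0]'
python3 -c "
from h import *
need(480,180,180,-10.4)
m=vision.camera_model('wrist');print(np.round(m['T'],2).tolist(),m['fx'])
f=vision.grab_frame('wrist');cv2.imwrite('pics/w2.png',f)
cv2.imwrite('pics/w12.png',np.vstack([cv2.resize(cv2.imread('pics/w1.png'),(400,300)),cv2.resize(f,(400,300))]))"
```

```text
[[-0.18, 0.95, 0.26, 483.44], [-0.98, -0.17, -0.05, 30.54], [0.0, -0.26, 0.97, 385.54], [0.0, 0.0, 0.0, 1.0]] 333.1606699088217
time_s: 2.65
ee_pos: [479.3, 178.4, 213.2]
ee_rot: [179.9, 0.1, -10.4]
force: [-0.7, 0.1, 0.0]
gripper_width: 91.3
gripper_force: 0.0
t 2.65 pos [479.3 178.4 213.2] rot [ 1.7992e+02  9.0000e-02 -1.0350e+01]
rotvec first [0.08 0.09 0.05] then move [ 0.4 -1.7 33.2] (move if before turning [ 0.4 -1.7 33.2] )
[[-0.18, 0.95, 0.26, 550.91], [-0.98, -0.17, -0.05, 164.95], [0.0, -0.26, 0.97, 384.81], [0.0, 0.0, 0.0, 1.0]] 333.1606699088217
```

View pics/w12.png

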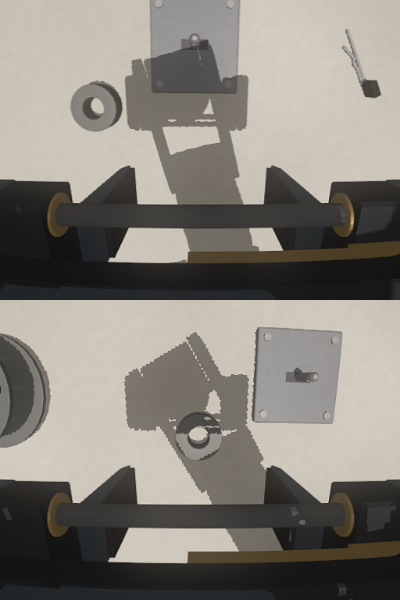

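w1 (upper half): the lit wheel is at (95,106), and the stand and pin top are at (195,38). w2 (lower half): the wheel is in shadow at (199,136). The whole lit plate is visible with corners around (258,27), (342,32), (333,123), (253,120), and the pin top at about (314,77). Measuring from both.

Run:
```python
from h import *
T=vision.camera_model('wrist'); m2=dict(T); T1=np.array(T['T'],float).copy(); T1[:3,3]=[483.44,30.54,385.54]; m1=dict(T,T=T1)
f1=cv2.imread('pics/w1.png'); f2=cv2.imread('pics/w2.png'); k=1.28
def blobs(f,box,thr):
    d=(f[:,:,2].astype(int)-f[:,:,0]); M=np.zeros(d.shape,np.uint8); x0,y0,x1,y1=[int(v*k) for v in box]
    M[y0:y1,x0:x1]=((d<thr)[y0:y1,x0:x1])*255
    return sorted(cv2.findContours(M,cv2.RETR_EXTERNAL,cv2.CHAIN_APPROX_NONE)[0],key=cv2.contourArea)[::-1]
print(f2[int(60*k),int(280*k)],f2[int(60*k),int(360*k)],f1[int(125*k),int(95*k)],f1[int(85*k),int(60*k)])
# plate in f2
c=blobs(f2,(246,15,355,135),8)[0]; b=cv2.approxPolyDP(c,8,True).reshape(-1,2); print(b.tolist(),cv2.contourArea(c))
r=cv2.minAreaRect(onz(m2,c.reshape(-1,2),14)[:,:2].astype(np.float32)); print('plate metric',r)
# wheel in f1: whole blob
c=blobs(f1,(60,70,125,140),8)[0]; print('wheel',cv2.contourArea(c),cv2.fitEllipse(c)); 
for z in (32,16,0):
  w=onz(m1,c.reshape(-1,2),z)[:,:2].astype(np.float32); print(z,cv2.minEnclosingCircle(w))
g=cv2.cvtColor(f1,cv2.COLOR_BGR2GRAY)
cv2.imwrite('pics/crop.png',np.hstack([cv2.resize(f2[60:140,350:450],(500,400)), cv2.resize(f1[100:170,80:165],(486,400))])[:, :800])
```

```text
[154 154 156] [190 201 209] [125 132 134] [183 194 201]
[[332, 35], [323, 153], [424, 157], [437, 41]] 12492.0
plate metric ((534.0455932617188, 29.346778869628906), (120.82431030273438, 128.72479248046875), 78.92471313476562)
wheel 224.0 ((-75.08404541015625, 209.0792236328125), (157.8301544189453, 479.41143798828125), 70.21587371826172)
32 ((479.44671630859375, 159.10377502441406), 26.79717254638672)
16 ((479.2659912109375, 164.922119140625), 28.009904861450195)
0 ((479.08526611328125, 170.740478515625), 29.222652435302734)
```

View pics/crop.png

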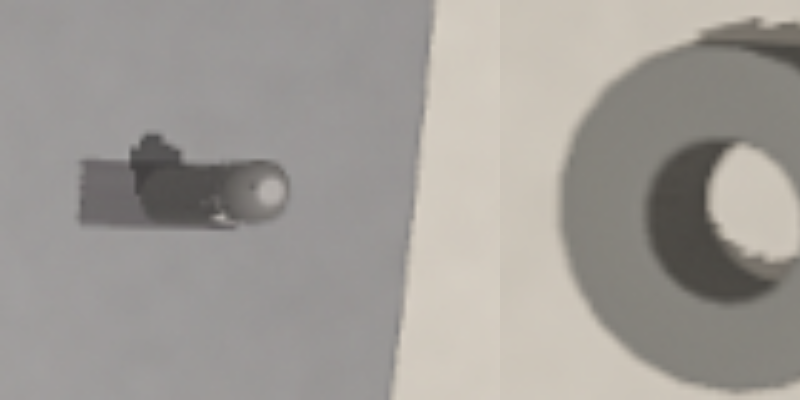

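Run:
```python
from h import *
T=vision.camera_model('wrist'); m2=dict(T); T1=np.array(T['T'],float).copy(); T1[:3,3]=[483.44,30.54,385.54]; m1=dict(T,T=T1)
print('wheel',onz(m1,[(120.6,138.3)],32).round(1))
print('tip',onz(m2,[(404.4,98)],68).round(1),'conebase',onz(m2,[(401.6,98)],62).round(1))
a=np.radians(78.925-90); ex=np.array([np.cos(a),np.sin(a)]); ey=np.array([-ex[1],ex[0]])
for P in (onz(m2,[(404.4,98)],68)[0,:2],onz(m2,[(401.6,98)],62)[0,:2]):
    d=P-[534.0,29.3]; print('stand xy of pin',d@ex,d@ey)
# slot ends at plate z=14: left end (80,192) in crop 
L=onz(m2,[(350+80/5,60+193/5)],14)[0,:2]-[534,29.3]; print('slot left end',L@ex,L@ey)
need(480,180,180,-10.4)
```

```text
wheel [[476.9 179.1  32. ]]
tip [[533.2  25.4  68. ]] conebase [[533.4  25.5  62. ]]
stand xy of pin 0.012160592668161184 -3.9731558480686338
stand xy of pin 0.08919531276732016 -3.8230573018533076
slot left end -0.46883061088669004 15.568479357189004
t 2.7 pos [479.1 177.7 213.3] rot [ 1.7992e+02  8.0000e-02 -1.0420e+01]
rotvec first [ 0.08  0.08 -0.02] then move [ 0.5 -2.4 33.3] (move if before turning [ 0.6 -2.4 33.3] )
```

```bash
python3 drive.py '[-2.4, -1, 40, 0, 0, 0.6, 0, 0, 45, 0, 0, 0, 0, 0, 45, 0, 0, 0, 0, 0, 45, 0, 0, 0, 0, 0, 30, 0, 0, 0, 0, 0, 0, 0, 0, 0, 0, 0, 0, 0, 0, 0]' ; python3 drive.py '[0, 0, 0, 0, 0, 0, 0, 0, 0, 0, 0, 0, 0, 0, 0, 0, 0, 0, 0, 0, 0, 0, 0, 0, 0, 0, 0, 0, 0, 0, 0, 0, 0, 0, 0, 0]' 40 15; python3 -c "
from h import *
need(533.3,25.4,110,-11)"
```

```text
time_s: 3.4
ee_pos: [477.7, 179.0, 9.6]
ee_rot: [180.0, -0.0, -11.1]
force: [0.6, -0.6, 0.4]
gripper_width: 91.5
gripper_force: 0.0
time_s: 4.0
ee_pos: [478.4, 180.1, 10.1]
ee_rot: [-179.9, -0.1, -11.0]
force: [-1.8, -0.5, 7.0]
gripper_width: 65.4
gripper_force: 15.0
t 4.0 pos [478.4 180.1  10.1] rot [-1.7994e+02 -1.1000e-01 -1.1040e+01]
rotvec first [-0.06 -0.11 -0.04] then move [ 83.5 141.4 -99.9] (move if before turning [ 83.7 141.2 -99.9] )
```

```bash
python3 drive.py '[0, 0, -20, 0, 0, 0, 0, 0, -40, 0, 0, 0, 0, 0, -40, 0, 0, 0, 20, 35, 0, 0, 0, 0, 21, 36, 0, 0, 0, 0, 21, 35, 0, 0, 0, 0, 21.5, 35.5, 0, 0, 0, 0, 0, 0, 0, 0, 0, 0]'; python3 drive.py '[0, 0, 0, 0, 0, 0, 0, 0, 0, 0, 0, 0]'; python3 -c "
from h import *
need(533.3,25.4,25,-11)
cv2.imwrite('pics/s3.png',cv2.resize(vision.grab_frame('scene')[100:280,150:390],(800,600)))"
```

```text
time_s: 4.8
ee_pos: [534.0, 21.0, 108.9]
ee_rot: [179.9, -0.1, -11.3]
force: [-0.3, 1.1, -2.0]
gripper_width: 65.7
gripper_force: 15.0
time_s: 5.0
ee_pos: [531.8, 25.7, 108.7]
ee_rot: [-180.0, 0.1, -11.0]
force: [0.2, 0.4, -1.5]
gripper_width: 65.7
gripper_force: 15.0
t 5.0 pos [531.8  25.7 108.7] rot [-1.8e+02  7.0e-02 -1.1e+01]
rotvec first [-0.    0.07 -0.  ] then move [ 1.5 -0.  83.7] (move if before turning [ 1.6 -0.  83.6] )
```

View pics/s3.png

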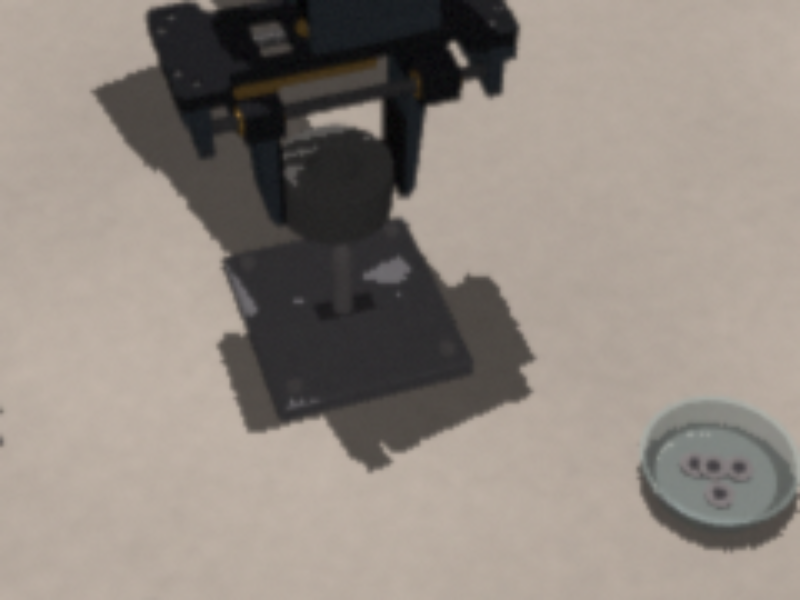

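The wheel is held level, at (338,185), directly above the pin at (343,275). Lowering it.

```bash
python3 drive.py '[1.5, 0, 10, 0, 0, 0, 0, 0, 10, 0, 0, 0, 0, 0, 10, 0, 0, 0, 0, 0, 10, 0, 0, 0, 0, 0, 10, 0, 0, 0, 0, 0, 0, 0, 0, 0]'; python3 drive.py '[0, 0, 8, 0, 0, 0, 0, 0, 8, 0, 0, 0, 0, 0, 8, 0, 0, 0, 0, 0, 4, 0, 0, 0, 0, 0, 2, 0, 0, 0, 0, 0, 1, 0, 0, 0, 0, 0, 0, 0, 0, 0, 0, 0, 0, 0, 0, 0]'
```

```text
time_s: 5.65
ee_pos: [532.6, 24.6, 57.1]
ee_rot: [179.9, 0.2, -11.0]
force: [-0.2, -0.1, -2.5]
gripper_width: 65.6
gripper_force: 15.0
time_s: 6.45
ee_pos: [534.2, 24.7, 28.2]
ee_rot: [-180.0, -0.0, -11.0]
force: [0.1, -0.5, -0.8]
gripper_width: 65.4
gripper_force: 15.0
```

```bash
python3 drive.py '[0, 0, 1, 0, 0, 0, 0, 0, 1, 0, 0, 0, 0, 0, 0, 0, 0, 0, 0, 0, 0, 0, 0, 0]'; python3 drive.py '[0, 0, 1, 0, 0, 0, 0, 0, 0.5, 0, 0, 0, 0, 0, 0, 0, 0, 0, 0, 0, 0, 0, 0, 0]'
```

```text
time_s: 6.85
ee_pos: [533.9, 24.7, 25.9]
ee_rot: [180.0, 0.0, -11.0]
force: [-0.3, -0.2, -1.8]
gripper_width: 65.5
gripper_force: 15.0
time_s: 7.25
ee_pos: [534.0, 24.7, 24.4]
ee_rot: [180.0, -0.0, -11.0]
force: [-0.5, -0.5, -1.2]
gripper_width: 65.7
gripper_force: 15.0
```

```bash
python3 drive.py '[0, 0, 0.5, 0, 0, 0, 0, 0, 0.4, 0, 0, 0, 0, 0, 0, 0, 0, 0]'; python3 drive.py '[0, 0, 0, 0, 0, 0, 0, 0, 0, 0, 0, 0, 0, 0, 0, 0, 0, 0, 0, 0, 0, 0, 0, 0]' 91; python3 drive.py '[0, 0, -20, 0, 0, 0, 0, 0, -40, 0, 0, 0, 0, 0, -40, 0, 0, 0, 0, 0, -40, 0, 0, 0, 0, 0, -40, 0, 0, 0, 0, 0, 0, 0, 0, 0]'; python3 -c "
from h import *
need(470,-200,200,14)"
```

```text
time_s: 7.55
ee_pos: [534.1, 24.7, 24.1]
ee_rot: [-180.0, -0.0, -11.0]
force: [-1.5, -0.2, 5.3]
gripper_width: 65.5
gripper_force: 15.0
time_s: 7.95
ee_pos: [534.0, 24.7, 23.4]
ee_rot: [180.0, 0.0, -11.0]
force: [-0.3, -1.2, 0.6]
gripper_width: 90.5
gripper_force: 0.0
time_s: 8.55
ee_pos: [537.5, 24.8, 209.4]
ee_rot: [-179.8, -0.7, -11.0]
force: [0.2, -0.6, 0.2]
gripper_width: 91.1
gripper_force: 0.0
t 8.55 pos [537.5  24.8 209.4] rot [-179.85   -0.7   -11.03]
rotvec first [ 1.000e-02 -7.200e-01 -2.503e+01] then move [-119.8  201.8    9.4] (move if before turning [-23.3 233.6   8.5] )
```

```bash
python3 drive.py '[-4, 40, 0, 0, 0, 0, -4, 40, 0, 0, 0, 0, -4, 40, 0, 0, 0, 0, -4, 40, 0, 0, 0, 0, -4, 37, 0, 0, 0, 0, -3, 37, 0, 0, 0, 0]' >/dev/null; python3 drive.py '[0, 0, 0, 0, 0, -8.4, 0, 0, 0, 0, 0, -8.4, -30, 0, 0, 0, 0, -8.2, -30, 0, 0, 0, 0, 0, 0, 0, 0, 0, 0, 0, 0, 0, 0, 0, 0, 0, 0, 0, 0, 0, 0, 0]'; python3 -c "
from h import *
need(437,-210,200,14)
m=vision.camera_model('wrist');np.save('T4.npy',m['T'])
f=vision.grab_frame('wrist');cv2.imwrite('pics/w4.png',f);cv2.imwrite('pics/w4b.png',cv2.resize(f,(800,600)))"
```

```text
time_s: 9.85
ee_pos: [408.4, -210.8, 203.3]
ee_rot: [180.0, -0.0, 14.0]
force: [0.4, 0.3, -0.8]
gripper_width: 90.9
gripper_force: 0.0
t 9.85 pos [ 408.4 -210.8  203.3] rot [ 1.7999e+02 -2.0000e-02  1.3970e+01]
rotvec first [ 0.01 -0.02 -0.03] then move [28.   6.1  3.3] (move if before turning [28.   6.1  3.3] )
```

View pics/w4b.png

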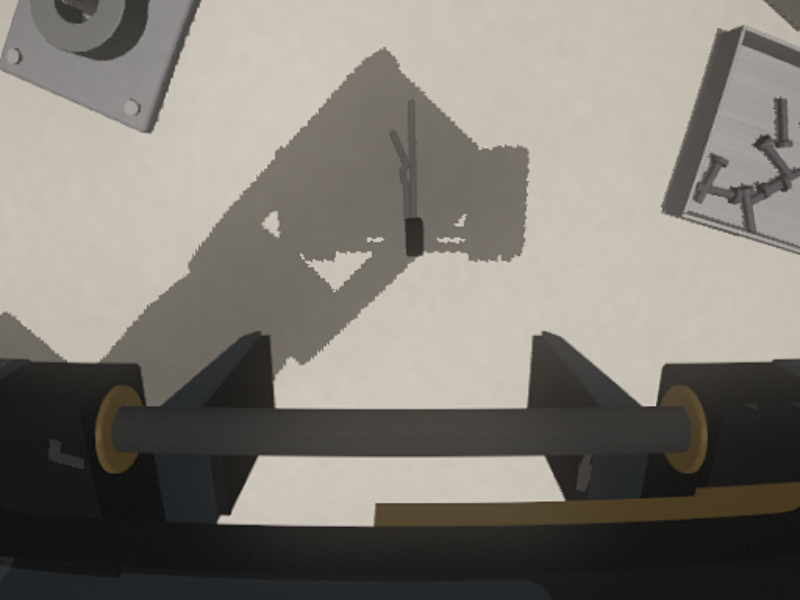

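The wheel is on the plate with the pin in its bore. The clip's leg tip is at (411,100), its leg runs to (413,215), and the grip spans (405–423, 217–256).

Run:
```python
from h import *
m=dict(vision.camera_model('wrist'),T=np.load('T4.npy')); f=cv2.imread('pics/w4.png'); g=cv2.cvtColor(f,cv2.COLOR_BGR2GRAY)
M=np.zeros_like(g); M[135:168,252:278]=(g<60)[135:168,252:278]*255
c=max(cv2.findContours(M,0,1)[0],key=cv2.contourArea); r=cv2.minAreaRect(c); print(r)
for z in (26,13,0): 
    q=cv2.minAreaRect(onz(m,c.reshape(-1,2),z)[:,:2].astype(np.float32)); print(z,q)
# leg: per-row dark centroid
pts=[]
for v in range(66,136,3):
    row=g[v,255:275].astype(float); w=np.clip(np.median(g[v,268:276])-row-12,0,None); w[:5 if v<115 else 0]=0
    if w.sum()>0: pts.append((255+(w*np.arange(20)).sum()/w.sum(),v))
P=onz(m,pts,2.4); print(np.round(P[:,:2],1).tolist())
l=cv2.fitLine(P[:,:2].astype(np.float32),cv2.DIST_HUBER,0,.01,.01).ravel(); print('leg yaw',np.degrees(np.arctan2(l[1],l[0]))%180,l)
tip=onz(m,[(411*.64,99.5*.64)],2.4)[0]; u=l[:2]*np.sign(l[0]); print('tip',tip,'origin',tip[:2]-92.4*u)
```

```text
((265.0, 151.0), (24.0, 10.0), 90.0)
26 ((435.4982604980469, -213.82107543945312), (25.312414169311523, 10.570634841918945), 14.101163864135742)
13 ((433.89453125, -214.56716918945312), (26.2549991607666, 10.964215278625488), 14.101860046386719)
0 ((432.2908020019531, -215.31341552734375), (27.197484970092773, 11.357847213745117), 14.101202011108398)
[[520.3, -190.1], [517.4, -191.0], [514.4, -191.8], [511.4, -192.4], [508.5, -193.8], [505.5, -194.5], [502.4, -195.3], [499.4, -196.0], [496.4, -197.1], [493.4, -197.9], [490.3, -198.6], [487.2, -199.4], [484.0, -199.6], [480.8, -200.2], [477.8, -201.1], [474.8, -202.7], [471.7, -203.5], [468.0, -201.9], [465.0, -203.3], [461.8, -203.9], [458.7, -205.0], [455.5, -205.9], [452.3, -206.5], [449.1, -207.4]]
leg yaw 12.888858 [ 9.7480458e-01  2.2306056e-01  4.8000653e+02 -2.0040807e+02]
tip [ 522.79802578 -190.06107121    2.4       ] origin [ 432.72608059 -210.67186718]
```

```bash
python3 drive.py '[25, 9, 40, 0, 0, -0.9, 0, 0, 40, 0, 0, 0, 0, 0, 40, 0, 0, 0, 0, 0, 30, 0, 0, 0, 0, 0, 0, 0, 0, 0, 0, 0, 0, 0, 0, 0]' 60; python3 -c "
from h import *
need(434,-213.8,4,14.9)"
```

```text
time_s: 10.5
ee_pos: [434.9, -213.6, 53.7]
ee_rot: [-180.0, 0.0, 14.9]
force: [-1.1, -0.0, 1.0]
gripper_width: 59.8
gripper_force: 0.0
t 10.5 pos [ 434.9 -213.6   53.7] rot [-180.     0.    14.9]
rotvec first [-0.  0.  0.] then move [-0.9 -0.  49.7] (move if before turning [-0.9 -0.  49.7] )
```

```bash
python3 drive.py '[-0.8, 0, 20, 0, 0, 0, 0, 0, 15, 0, 0, 0, 0, 0, 10, 0, 0, 0, 0, 0, 4.5, 0, 0, 0, 0, 0, 0, 0, 0, 0, 0, 0, 0, 0, 0, 0]'; python3 drive.py '[0, 0, 0, 0, 0, 0, 0, 0, 0, 0, 0, 0, 0, 0, 0, 0, 0, 0, 0, 0, 0, 0, 0, 0, 0, 0, 0, 0, 0, 0, 0, 0, 0, 0, 0, 0, 0, 0, 0, 0, 0, 0, 0, 0, 0, 0, 0, 0]' 0 35
```

```text
time_s: 11.1
ee_pos: [434.0, -214.1, 4.9]
ee_rot: [179.9, -0.1, 14.9]
force: [0.6, 0.5, 0.2]
gripper_width: 59.4
gripper_force: 0.0
time_s: 11.9
ee_pos: [433.3, -213.8, 4.1]
ee_rot: [180.0, -0.0, 14.9]
force: [-1.0, -0.1, -0.2]
gripper_width: 11.7
gripper_force: 35.0
```

```bash
python3 drive.py '[0, 0, -10, 0, 0, 0, 0, 0, -30, 0, 0, 0, 0, 0, -35, 0, 0, 0, 0, 0, -30, 0, 0, 0, 0, 0, 0, 0, 0, 6.5, 0, 0, 0, 0, 0, 6.5, 0, 0, 0, 0, 0, 6.5, 0, 0, 0, 0, 0, 6.4]'; python3 drive.py '[0, 0, 0, 0, 0, 0, 0, 0, 0, 0, 0, 0]'; python3 -c "
from h import *
need(412.2,49.1,100,-11)"
```

```text
time_s: 12.7
ee_pos: [433.2, -213.7, 109.8]
ee_rot: [180.0, -0.0, -11.3]
force: [0.0, 0.0, -0.9]
gripper_width: 11.4
gripper_force: 35.0
time_s: 12.9
ee_pos: [433.3, -213.7, 109.4]
ee_rot: [180.0, -0.0, -10.9]
force: [0.3, 0.2, -0.1]
gripper_width: 12.1
gripper_force: 35.0
t 12.9 pos [ 433.3 -213.7  109.4] rot [ 1.7999e+02 -2.0000e-02 -1.0900e+01]
rotvec first [ 0.01 -0.02  0.1 ] then move [ -70.8 -254.     9.4] (move if before turning [ -70.4 -254.1    9.4] )
```

```bash
python3 drive.py '[-10, -36, 0, 0, 0, 0.1, -10, -36, 0, 0, 0, 0, -10, -36, 0, 0, 0, 0, -10, -36, 0, 0, 0, 0, -10, -36, 0, 0, 0, 0, -10, -36, 0, 0, 0, 0, -11, -38, 0, 0, 0, 0, 0, 0, 0, 0, 0, 0]'; python3 drive.py '[0, 0, 20, 0, 0, 0, 0, 0, 10, 0, 0, 0, 0, 0, 0, 0, 0, 0, 0, 0, 0, 0, 0, 0]'; python3 -c "
from h import *
need(412.2,49.1,54.7,-11)
m=vision.camera_model('wrist');np.save('T5.npy',m['T'])
f=vision.grab_frame('wrist');cv2.imwrite('pics/w5.png',f);cv2.imwrite('pics/w5b.png',cv2.resize(f[:200,140:372],(696,600),interpolation=cv2.INTER_CUBIC))
f=vision.grab_frame('scene');cv2.imwrite('pics/s5.png',f);cv2.imwrite('pics/s5b.png',cv2.resize(f[110:240,160:330],(784,600),interpolation=cv2.INTER_CUBIC))"
```

```text
time_s: 13.7
ee_pos: [412.1, 52.6, 109.3]
ee_rot: [-179.9, 0.0, -10.7]
force: [0.2, -0.4, -0.5]
gripper_width: 11.8
gripper_force: 35.0
time_s: 14.1
ee_pos: [412.7, 48.6, 79.1]
ee_rot: [180.0, 0.0, -11.2]
force: [0.9, -0.1, 0.0]
gripper_width: 11.9
gripper_force: 35.0
t 14.1 pos [412.7  48.6  79.1] rot [ 1.7999e+02  2.0000e-02 -1.1170e+01]
rotvec first [ 0.01  0.02 -0.17] then move [-0.6 -0.4 24.4] (move if before turning [-0.6 -0.4 24.4] )
```

View pics/w5b.png

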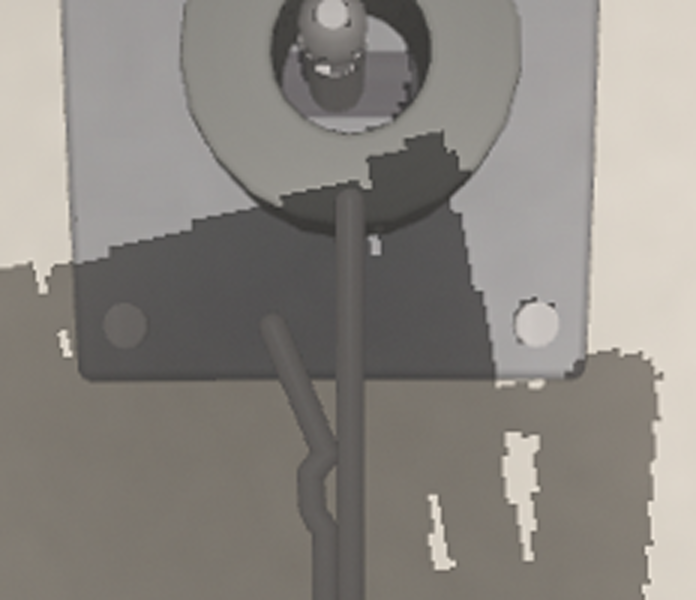

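View pics/s5b.png

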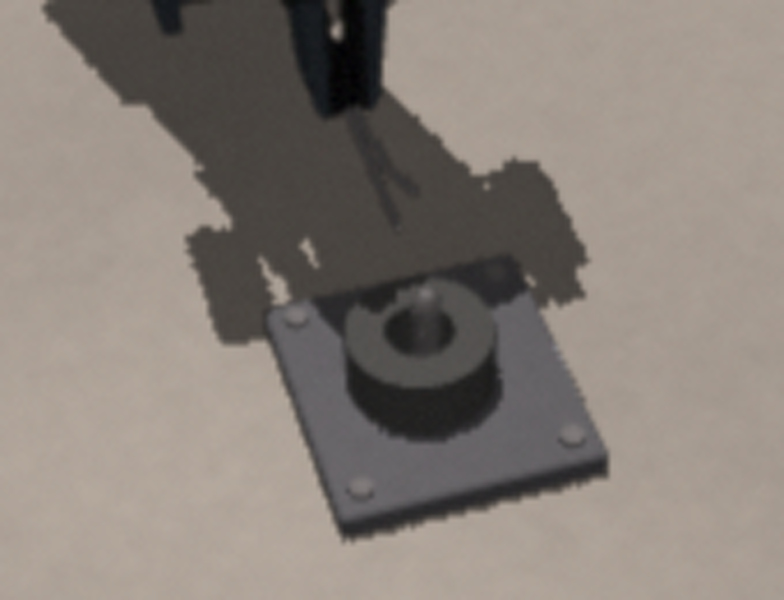

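The leg tip is at crop (349,188) and nearly parallel to image vertical. The pin cone apex is at crop (332,12), and the cross-hole mouth shows at (337,68). The pin is slightly left of the leg line.

Run:
```python
from h import *
m=dict(vision.camera_model('wrist'),T=np.load('T5.npy')); s=env.state()
px=lambda x,y:(140+x/3-.33,y/3-.33)
t=onz(m,[px(349,187)],77.4)[0]; b=onz(m,[px(350,590)],77.4)[0]; p=onz(m,[px(332,12)],68)[0]; hs=onz(m,[px(337,68)],53)[0]
print('tip',t,'base',b,'legyaw',np.degrees(np.arctan2(*(t-b)[1::-1])),'pin',p,'holemouth',hs)
c=np.array(env.state()['ee_pos']); 
for yaw in (-11.07,):
    a=np.radians(yaw); u=np.array([np.cos(a),np.sin(a)]); v=np.array([-u[1],u[0]])
    for n,q in (('pin',p),('mouth',hs),('tcp',c),('base',b)): d=(q-t)[:2]; print(n,'along',d@u,'left',d@v)
# stand edges check
for e in ((62,0,80,372),(600,0,583,372)):
    q=onz(m,[px(*e[:2]),px(*e[2:])],14); print('edge yaw',np.degrees(np.arctan2(*(q[0]-q[1])[1::-1])))
q=onz(m,[px(90,378),px(575,378)],14); print('front edge yaw',np.degrees(np.arctan2(*(q[0]-q[1])[1::-1]))-90)
```

```text
tip [504.54492742  30.00354475  77.4       ] base [436.98137463  43.19571415  77.4       ] legyaw -11.048322670196537 pin [534.51377118  27.01187072  68.        ] holemouth [528.79251838  27.47854624  53.        ]
pin along 29.985649233381945 left 2.8182528925693084
mouth along 24.281244383754366 left 2.177718050521834
tcp along -93.26150077408562 left 0.8636989867683648
base along -68.8394241802693 left -0.026044762551780582
edge yaw -11.052235081551737
edge yaw -11.512808655333018
front edge yaw -11.227498029698637
```

```bash
python3 drive.py '[0, -2.5, 10, 0, 0, 0, 0, 0, 10, 0, 0, 0, 0, 0, 4.4, 0, 0, 0, 8, 0, 0, 0, 0, 0, 6, 0, 0, 0, 0, 0, 0, 0, 0, 0, 0, 0, 0, 0, 0, 0, 0, 0, 0, 0, 0, 0, 0, 0]'; python3 -c "
from h import *
need(412.2,49.1,54.7,-11.1)
m=vision.camera_model('wrist');np.save('T6.npy',m['T'])
f=vision.grab_frame('wrist');cv2.imwrite('pics/w6.png',f);cv2.imwrite('pics/w6b.png',cv2.resize(f[0:100,200:320],(720,600),interpolation=cv2.INTER_CUBIC))"
```

```text
time_s: 15.0
ee_pos: [426.8, 48.9, 54.7]
ee_rot: [180.0, -0.0, -11.1]
force: [-0.1, -0.3, -0.3]
gripper_width: 11.6
gripper_force: 35.0
t 15.0 pos [426.8  48.9  54.7] rot [180.    -0.   -11.14]
rotvec first [ 0.   -0.   -0.04] then move [-14.3   2.6   0. ] (move if before turning [-14.3   2.6   0. ] )
```

View pics/w6b.png

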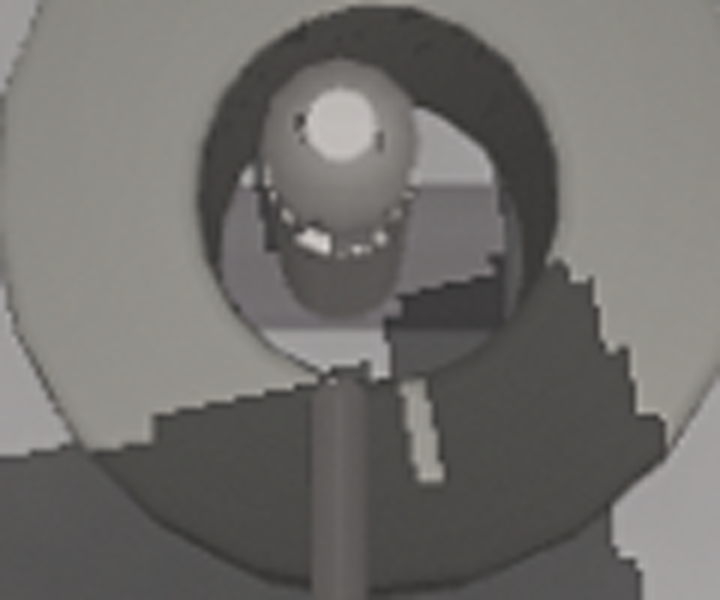

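The leg at crop column 340 lines up with the pin, whose apex is at 341 and shank edges at 278 to 402. Feeling forward.

```bash
python3 drive.py '[2, 0, 0, 0, 0, 0, 2, 0, 0, 0, 0, 0, 2, 0, 0, 0, 0, 0, 1, 0, 0, 0, 0, 0, 0, 0, 0, 0, 0, 0]'; for i in 1 2 3 4; do python3 drive.py '[1, 0, 0, 0, 0, 0, 0, 0, 0, 0, 0, 0]' | grep -E 'pos|force:'; done
```

```text
time_s: 15.55
ee_pos: [433.9, 47.5, 54.6]
ee_rot: [180.0, -0.0, -11.1]
force: [-0.3, 0.5, -0.1]
gripper_width: 11.7
gripper_force: 35.0
ee_pos: [434.8, 47.4, 54.6]
force: [0.7, 0.6, -0.4]
gripper_force: 35.0
ee_pos: [435.8, 47.2, 54.7]
force: [-0.2, -0.1, 0.0]
gripper_force: 35.0
ee_pos: [436.8, 47.0, 54.6]
force: [-0.2, -0.7, -0.6]
gripper_force: 35.0
ee_pos: [437.8, 46.8, 54.7]
force: [-0.3, 0.3, 0.4]
gripper_force: 35.0
```

```bash
for i in 1 2 3 4; do python3 drive.py '[1, 0, 0, 0, 0, 0, 0, 0, 0, 0, 0, 0]' | grep -E 'pos|e: \['; done
```

```text
ee_pos: [438.8, 46.6, 54.7]
force: [-0.9, -0.5, -0.2]
ee_pos: [439.8, 46.4, 54.6]
force: [-0.1, 0.4, -0.6]
ee_pos: [440.7, 46.2, 54.6]
force: [0.1, -0.8, -0.9]
ee_pos: [441.7, 46.0, 54.6]
force: [-0.4, -0.2, 0.0]
```

```bash
for i in 1 2 3; do python3 drive.py '[1, 0, 0, 0, 0, 0, 0, 0, 0, 0, 0, 0]' | grep -E 'pos|e: \['; done
```

```text
ee_pos: [442.7, 45.8, 54.7]
force: [-0.3, 0.4, -1.3]
ee_pos: [443.7, 45.6, 54.6]
force: [-0.3, 0.1, -1.4]
ee_pos: [444.7, 45.4, 54.7]
force: [-0.5, 0.1, -1.2]
```

```bash
python3 drive.py '[0, 0, 0.3, 0, 0, 0, 0, 0, 0, 0, 0, 0]'| grep -E 'pos|e: \['; for i in 1 2 3; do python3 drive.py '[1.5, 0, 0, 0, 0, 0, 1.5, 0, 0, 0, 0, 0, 0, 0, 0, 0, 0, 0]' | grep -E 'pos|e: \['; done
```

```text
ee_pos: [444.4, 45.4, 54.3]
force: [-0.8, -0.2, 0.3]
ee_pos: [447.8, 44.8, 54.4]
force: [-0.5, 0.3, -1.0]
ee_pos: [450.7, 44.3, 54.4]
force: [0.2, 0.4, -1.5]
ee_pos: [453.6, 43.7, 54.4]
force: [-0.6, 0.3, -0.6]
```

```bash
python3 drive.py '[0, 0, 0.2, 0, 0, 0, 0, 0, 0, 0, 0, 0]'| grep -E 'pos|e: \['; for i in 1 2 3 4 5; do python3 drive.py '[1.5, 0, 0, 0, 0, 0, 1.5, 0, 0, 0, 0, 0, 0, 0, 0, 0, 0, 0]' | grep -E 'pos|e: \['; done
```

```text
ee_pos: [453.2, 43.7, 54.1]
force: [-0.7, -1.7, -0.9]
ee_pos: [456.6, 43.1, 54.2]
force: [-0.3, -0.1, -0.4]
ee_pos: [459.5, 42.5, 54.2]
force: [-0.1, 0.1, -1.2]
ee_pos: [462.4, 41.9, 54.2]
force: [-0.0, -0.1, -1.6]
ee_pos: [465.4, 41.4, 54.1]
force: [0.1, 0.4, -0.9]
ee_pos: [468.3, 40.8, 54.2]
force: [0.2, 0.5, -0.0]
```

```bash
for i in 1 2 3 4 5 6 7; do python3 drive.py '[0.75, 0, 0, 0, 0, 0, 0.75, 0, 0, 0, 0, 0, 0, 0, 0, 0, 0, 0]' | grep -E 'pos|e: \['; done
```

```text
ee_pos: [469.6, 40.5, 54.1]
force: [-0.6, -0.3, -0.4]
ee_pos: [471.1, 40.2, 54.1]
force: [0.2, -0.0, -1.1]
ee_pos: [472.6, 39.9, 54.1]
force: [-0.0, 0.6, -1.8]
ee_pos: [474.1, 39.6, 54.1]
force: [0.4, 0.6, -0.5]
ee_pos: [475.3, 39.5, 54.1]
force: [-1.0, 1.5, -0.5]
ee_pos: [476.7, 39.2, 54.0]
force: [-0.8, 1.4, -0.2]
ee_pos: [478.2, 38.9, 54.0]
force: [-2.5, 2.7, -0.0]
```

```bash
for i in 1 2 3 4 5; do python3 drive.py '[1, 0, 0, 0, 0, 0, 0, 0, 0, 0, 0, 0]' | grep -E 'pos|e: \['; done
```

```text
ee_pos: [479.2, 38.7, 54.0]
force: [-1.8, 3.6, -0.6]
ee_pos: [480.2, 38.5, 54.0]
force: [-1.4, 3.9, -1.8]
ee_pos: [480.9, 38.4, 54.0]
force: [-2.6, 3.6, 0.1]
ee_pos: [481.4, 38.2, 54.0]
force: [-3.7, 4.4, -0.9]
ee_pos: [482.4, 38.1, 54.0]
force: [-3.2, 5.7, -0.8]
```

```bash
for i in 1 2 3 4; do python3 drive.py '[1, 0, 0, 0, 0, 0, 0, 0, 0, 0, 0, 0]' | grep -E 'pos|e: \['; done
```

```text
ee_pos: [484.3, 38.0, 54.1]
force: [0.0, 4.5, -1.7]
ee_pos: [487.2, 37.6, 54.6]
force: [2.1, 4.4, -2.4]
ee_pos: [487.6, 37.4, 54.6]
force: [2.1, 4.2, 0.8]
ee_pos: [487.7, 37.1, 54.4]
force: [1.9, 4.8, 0.1]
```

```bash
for i in 1 2 3 4; do python3 drive.py '[0.7, 0, 0, 0, 0, 0, 0, 0, 0, 0, 0, 0]' | grep -E 'pos|e: \['; done
```

```text
ee_pos: [488.1, 37.0, 54.1]
force: [1.7, 3.8, -1.6]
ee_pos: [489.0, 36.7, 54.2]
force: [1.6, 4.7, -1.5]
ee_pos: [489.8, 36.5, 54.2]
force: [2.1, 4.1, -1.2]
ee_pos: [490.5, 36.3, 54.2]
force: [2.0, 3.3, -1.2]
```

```bash
for i in 1 2 3 4 5; do python3 drive.py '[0.6, 0, 0, 0, 0, 0, 0, 0, 0, 0, 0, 0]' | grep -E 'pos|e: \['; done
```

```text
ee_pos: [490.9, 36.3, 54.2]
force: [1.0, 2.9, -1.3]
ee_pos: [491.1, 36.2, 54.1]
force: [1.5, 3.0, -1.2]
ee_pos: [491.3, 36.1, 54.0]
force: [1.1, 2.5, 0.2]
ee_pos: [491.6, 36.0, 53.9]
force: [0.6, 2.8, 0.3]
ee_pos: [492.1, 36.0, 53.9]
force: [-1.0, 4.1, 0.1]
```

```bash
for i in 1 2 3; do python3 drive.py '[0.5, 0, 0, 0, 0, 0, 0, 0, 0, 0, 0, 0]' | grep -E 'pos|e: \['; done
```

```text
ee_pos: [492.5, 35.9, 53.9]
force: [-2.5, 3.7, 0.3]
ee_pos: [492.7, 35.9, 53.9]
force: [-3.2, 4.4, -0.2]
ee_pos: [492.9, 35.8, 53.9]
force: [-4.6, 4.4, 2.1]
```

```bash
python3 drive.py '[-0.4, -0.6, 0, 0, 0, 0, 0, -0.6, 0, 0, 0, 0, 0, 0, 0, 0, 0, 0]' | grep -E 'pos|e: \['; python3 drive.py '[0, 0, 0, 0, 0, 0, 0, 0, 0, 0, 0, 0, 0, 0, 0, 0, 0, 0, 0, 0, 0, 0, 0, 0]' 40; python3 drive.py '[0, 0, -5, 0, 0, 0, 0, 0, -20, 0, 0, 0, 0, 0, -40, 0, 0, 0, -30, 0, -30, 0, 0, 0, -40, 0, -20, 0, 0, 0, -30, 0, 0, 0, 0, 0, 0, 0, 0, 0, 0, 0, 0, 0, 0, 0, 0, 0]'
python3 -c "
from h import *
m=vision.camera_model('wrist');np.save('T7.npy',m['T'])
f=vision.grab_frame('wrist');cv2.imwrite('pics/w7.png',f);cv2.imwrite('pics/w7b.png',cv2.resize(f[0:225,110:400],(773,600),interpolation=cv2.INTER_CUBIC))"
```

```text
ee_pos: [493.3, 36.6, 53.9]
force: [-4.2, 2.4, 0.2]
time_s: 27.55
ee_pos: [494.9, 36.7, 54.4]
ee_rot: [180.0, -0.1, -11.1]
force: [-0.0, -0.2, -0.1]
gripper_width: 39.2
gripper_force: 0.0
time_s: 28.35
ee_pos: [396.4, 56.2, 169.8]
ee_rot: [-180.0, -0.1, -11.1]
force: [0.4, -0.2, 0.3]
gripper_width: 39.7
gripper_force: 0.0
```

View pics/w7b.png

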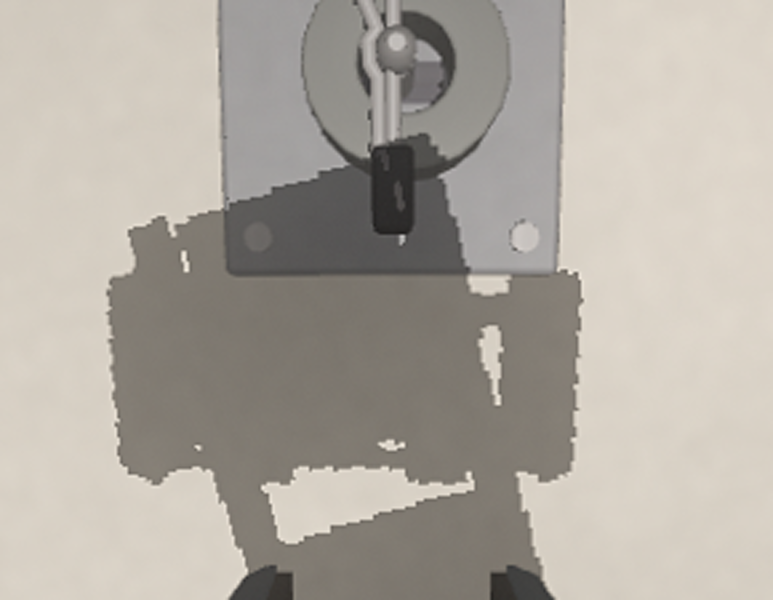

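The clip's grip spans (372–413, 146–233), the leg passes through the pin, and the bulge of the sprung leg hugs the shank at (372,48). The wheel is flat. A quick numeric check of the home distance, then hand in.

Run:
```python
from h import *
m=dict(vision.camera_model('wrist'),T=np.load('T7.npy'))
px=lambda x,y:(110+x/2.667-.3,y/2.667-.3)
pin=onz(m,[px(396,40)],68)[0]
a=np.radians(-11.07); u=np.array([np.cos(a),np.sin(a)])
print('front face to pin (expect 30):',(pin-onz(m,[px(392,147)],76.6)[0])[:2]@u, 'rear bottom(expect 54)',(pin-onz(m,[px(392,233)],50.6)[0])[:2]@u,'rear top',(pin-onz(m,[px(392,233)],76.6)[0])[:2]@u)
```

```text
front face to pin (expect 30): 30.969657790688235 rear bottom(expect 54) 53.25572384944 rear top 54.671089818856665
```

```bash
python3 -c "
from workcell import env, vision, ticket
print(ticket.job_done())"
```

```text
the job is handed in; nothing more can be done
None
```

The wheel lies flat on the plate with the pin through its bore. The clip snapped in, was pushed to its firm stop at up to about 6 N by the wrist reading, and was let go. I handed the job in after about 28 s of robot time, and the interface returned no verdict.

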